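# Salt mill back in the spice carousel, shaker round to the front and held

## Task

Put the salt mill back upright, right down in the empty tall well of the spice carousel, and let go of it. Then turn the carousel by its middle handle until the glass shaker with the domed cap stands at the very front, straight towards you, and finish still gripping the handle so that the carousel stays put while I take the shaker. Leave every jar standing in its well, knock nothing over and leave the other things on the worktop where they are.

Things in the scene. Friction and masses are not known exactly. Their poses are not given: they have to be found in the camera images.
- carousel: fixed round foot (170 mm across) of the spice carousel, never turned itself; origin on the worktop on the turning axis; its x and y axes are parallel to the world's. The carousel: a wooden turntable 258 mm across whose upper face is 22 mm above the worktop, with six round steel wells on a circle of 92 mm radius, 60 degrees apart, and a wooden grip on a central post 13 mm thick
- turntable (a joint): angle of the turntable about the vertical axis, grows counterclockwise seen from above, reads 0 at the start wherever the wells then stand, free to turn a full turn either way (stops at +-6.4); runs on a light bearing (about 0.05 N m of friction) and stays where it is left
- handle: wooden grip on top of the central post, turns with the turntable: 64 mm long (own y), 17 mm thick (own x, pinch it across this), 30 mm high, origin at its centre on the turning axis, 243 mm above the worktop; looks the same after half a turn. Across its thickness there is a gap between two wells on either side
- mill_well (a point): centre of the floor of the empty tall well, 22 mm above the worktop, turns with the turntable: steel tube of 57 mm inner diameter, rim 66 mm above this point, flared over the top 10 mm to about 66 mm; at the start it points roughly to the front (within about 30 degrees). The other five wells are low: 50 mm inner diameter, rims 34 mm above the turntable
- front_place (a point): fixed point at the front of the carousel: 92 mm from the turning axis straight towards the robot (-x), at the height of the turntable's upper face; where the base of the shaker must come
- salt_mill: slender glass salt mill standing on the worktop beside the carousel, 223 mm tall; round body 52 mm across up to 178 mm, above it the black grinder cap 40 mm across from 178 to 223 mm (grip the cap from above); 0.25 to 0.5 kg; origin at the centre of its underside, own z up along its axis
- shaker: glass shaker with a waisted body and a grey domed metal cap, the shortest thing on the carousel: 44 mm across, 90 mm tall, standing loose (up to 3 mm of play to either side) in one of the five low wells (which one varies); origin at the centre of its underside, own z up along its axis
- jar_a: loose spice jar standing in one of the five low wells (which one varies), a plain bystander; square with rounded corners, 42 mm wide, 49 mm over the corners, 96 mm tall, wide flat cap; origin at the centre of its underside, own z up along its axis
- jar_b: loose spice jar standing in one of the five low wells (which one varies), a plain bystander; round, 42 mm across, 106 mm tall, wide flat cap; origin at the centre of its underside, own z up along its axis
- jar_c: loose spice jar standing in one of the five low wells (which one varies), a plain bystander; round, 42 mm across, 106 mm tall, wide flat cap; origin at the centre of its underside, own z up along its axis
- jar_d: loose spice jar standing in one of the five low wells (which one varies), a plain bystander; square with rounded corners, 42 mm wide, 49 mm over the corners, 96 mm tall, wide flat cap; origin at the centre of its underside, own z up along its axis
- lemon: lemon lying on the worktop at the front left, 71x53x51 mm, bystander; origin at the middle of its underside
- garlic: garlic bulb on the worktop at the front right, 60 mm across, 59 mm tall, bystander; origin at the middle of its underside
- teaspoon: steel teaspoon lying on the worktop at the front left, 139x30x10 mm, bystander; origin at the middle of its underside

How it is judged:
By the outcome, as a careful person would: the job done as asked, in the order asked, and still so for the second after the job is handed in, while the arm keeps its last pose, push and grip.
It also fails if it takes over 58 s, if anything falls off the work surface, if the arm or the gripper's body presses on something with over 40 N, if the wrist force passes 120 N, or if a joint passes its speed limit or range.

## Robot

A 6-joint arm with a two-finger parallel gripper is mounted at the origin on a cart in front of the work surface, level with it; the furniture and walls round the work are solid. World frame = base frame: x ahead of the robot, y to its left, z up, the work surface at z = 0. Lengths are in m, angles in rad, forces in N, time in s.
With the tool pointing down it reaches from about 0.3 to 0.75 m from the base axis. Payload 8.5 kg.
Tool frame: the origin (TCP) lies at the very end of the fingers, on their centre line; the grasp point (between the pads) lies 19 mm behind it; z points along the fingers, y is the line along which they close (so a half turn about z gives the same grasp; the last joint's range is limited). The gripper opens to 88 mm and grips with 3 to 60 N. Pads are 18 mm wide; open, the fingers measure 123 mm over their backs; the gripper's body (75 mm by 187 mm) begins 45 mm behind the grasp point.
Start: joints at [-1.554, 0.381, 1.297, -0, 1.464, -0.215], TCP at [0.126, -0.535, 0.239] pointing down, gripper open.
Joint ranges: [-3.11, 3.11], [-0.89, 2.33], [0.22, 2.48], [-1.42, 4.56], [0.17, 2.85], [-2.88, 2.88]. Speed limits (rad/s): [2.39, 2.39, 3.14, 3.14, 3.14, 3.14].

## Interface

Orientations are given as [roll, pitch, yaw] about the fixed x, y, z axes, in that order (R = Rz(yaw) Ry(pitch) Rx(roll)).
In Python, from rig import status, imaging, ticket gives the robot as it stands. The module is installed in compiled form; this text tells all that it offers.
- The arm moves only by the shell command python3 -m handwheel 'ROWS' [FORCE]. ROWS is a JSON object of lists of equal length, an entry for each row: "slide": the shift along the world's x, y, z in mm, a list of three; "rot": the turn, a rotation vector about the world's x, y, z in rad, a list of three; "grip": the closure, from 0 (fully open) to 1 (shut). In form: {"slide": [[dx, dy, dz], ...], "rot": [[rx, ry, rz], ...], "grip": [grip, ...]}. A call has 1 to 5 rows; each row is the pose to reach, as a shift and turn from the pose commanded when the call began; what a row does not reach only later rows make up. A row lasts 1/10 s, in which the tool goes at most 50 mm and 8.59 degrees, less where a joint would pass 70% of its speed; a pose out of reach is approached as far as the arm can. A call with a gripper value outside its range is refused whole. The fingers move at their own pace and stop on an object; FORCE is the grip in N (left out, the last holds). Time passes only in rows, so rows that repeat a pose let the fingers close. It gives the time, the measured TCP pose, the force, the opening and the grip force at its end, in the units of the state.
- status.sense(): the state, without advancing time (a new reading comes with each control period).
- imaging.read_camera(name): name is "scene" or "top"; returns the picture (420x560x3 uint8, red, green, blue); there is no depth.
- imaging.camera_info(name): a dict with "fx", "fy", "cx", "cy" (pixels), "R" (3x3) and "t" (3): a world point X has camera coordinates R X + t. Camera axes: x right, y down, z forward; pixel columns grow to the right and rows downward; lengths in m; the calibration is good to about 2 mm. A picture is of the moment at which its call begins. camera_info takes no time and is no camera call.
- ticket.finish_job(): hands the job in; it is judged then, once.
Trained networks look in the newest picture that a camera, given by its name, has taken for a name from the list of things; names that differ only in an ending like _2 or _b are one class to them, and where a whole thing is asked for, a point or a joint stands for the part that bears it (a point fixed in the world has none). Each returns a list of dicts, best first, with "confidence" (0 to 1); they miss things now and then, are a little off and sometimes report something else, mostly with a low value. They report only what shows in the picture. A call takes as long as a camera call.
- imaging.outline_of(camera, name): "pixels" (420x560 bool, what is visible of it) and "xy" ([column, row] in pixels, amid what is visible of it).
The state is a dict: "clock": time; "joints": joint angles; "joint_vel": joint speeds; "joint_efforts": joint torques, N m; "ee_pos": TCP position; "ee_rot": TCP orientation; "contact_force": force on the tool from outside, world axes, zero at the start; "torque": the same for the moment, N m; "finger_gap": finger opening in m; "grip_force": force on a finger pad.
Only numpy, scipy, OpenCV 4.12 (cv2) and the standard library are available. Lean on these libraries where they do the work, as an engineer would, in place of code of your own. Each camera call takes 0.05 s, during which the arm holds its last target. There are 200 camera calls.

## Working session

There is one attempt and no reset: what is moved stays moved. The work goes in short steps, Python scripts to look and compute and a shell command to move; the robot and the scene stay as the last step left them, time stands still between calls to the robot, and variables do not carry over. Pictures are saved under pics/ and viewed, at most 10 in all, crops included, and the job is handed in when it is done.

```bash
mkdir -p pics
cat > h.py <<'E'
import numpy as np, cv2
from rig import status, imaging
def proj(cam,X):
    c=imaging.camera_info(cam); p=np.array(c["R"])@np.array(X,float)+np.array(c["t"]).ravel()
    return np.array([c["fx"]*p[0]/p[2]+c["cx"], c["fy"]*p[1]/p[2]+c["cy"]])
def ray(cam,uv):
    c=imaging.camera_info(cam); R=np.array(c["R"]); t=np.array(c["t"]).ravel()
    d=R.T@np.array([(uv[0]-c["cx"])/c["fx"],(uv[1]-c["cy"])/c["fy"],1.]); return -R.T@t, d/np.linalg.norm(d)
def atz(cam,uv,z):
    o,d=ray(cam,uv); return o+d*(z-o[2])/d[2]
def tri(uv1,uv2,c1="scene",c2="top"):
    A=np.zeros((3,3));b=np.zeros(3);rs=[ray(c1,uv1),ray(c2,uv2)]
    for o,d in rs:
        P=np.eye(3)-np.outer(d,d);A+=P;b+=P@o
    X=np.linalg.solve(A,b); return X,[np.linalg.norm((np.eye(3)-np.outer(d,d))@(X-o)) for o,d in rs]
def shot(cam,fn):
    im=imaging.read_camera(cam); cv2.imwrite("pics/"+fn,cv2.cvtColor(im,cv2.COLOR_RGB2BGR)); return im
E
python3 - <<'E'
from h import *
np.set_printoptions(precision=3,suppress=True)
for c in("scene","top"):
    shot(c,c+"0.png"); i=imaging.camera_info(c); print(c,-np.array(i["R"]).T@np.array(i["t"]).ravel(),np.array(i["R"])[2],i["fx"])
    for n in("salt_mill","shaker","handle","mill_well","carousel","jar_a","jar_b","lemon","garlic","teaspoon"):
        for o in imaging.outline_of(c,n)[:3]:
            r,cc=np.nonzero(o["pixels"]); print(n,round(o["confidence"],2),np.round(o["xy"]),len(r),cc.min(),cc.max(),r.min(),r.max())
s=status.sense();print(s["clock"],s["ee_pos"],s["ee_rot"],s["finger_gap"])
E
```

```text
scene [-0.252 -0.476  1.016] [ 0.581  0.406 -0.705] 441.75382359744316
handle 0.5 [274. 236.] 324 229 290 216 245
mill_well 0.73 [274. 237.] 261 265 288 227 245
jar_a 0.69 [180. 219.] 328 168 191 214 231
jar_b 0.69 [180. 219.] 328 168 191 214 231
lemon 0.56 [178. 222.] 303 169 190 214 231
garlic 0.79 [290. 273.] 318 278 298 262 281
top [0.266 0.027 1.146] [ 0.22   0.001 -0.976] 483.0078986245461
salt_mill 0.58 [392. 239.] 1000 371 414 221 258
shaker 0.75 [259. 168.] 330 251 269 157 178
handle 0.72 [252. 185.] 347 237 267 175 195
handle 0.72 [290. 186.] 459 283 301 174 201
mill_well 0.94 [259. 214.] 6724 204 310 162 264
jar_a 0.94 [216. 224.] 447 208 230 210 236
jar_a 0.91 [223. 180.] 484 212 235 169 196
jar_a 0.89 [289. 227.] 398 281 299 215 240
jar_b 0.94 [216. 224.] 447 208 230 210 236
jar_b 0.91 [223. 180.] 484 212 235 169 196
jar_b 0.89 [289. 227.] 398 281 299 215 240
lemon 0.65 [167. 292.] 539 155 180 281 305
lemon 0.39 [258. 212.] 6720 204 309 161 264
lemon 0.29 [218. 224.] 451 208 230 210 235
garlic 0.75 [330. 282.] 477 316 342 269 293
teaspoon 0.62 [201. 286.] 452 179 235 271 300
1.1 [ 0.126 -0.535  0.239] [-3.142  0.     0.232] 0.08849462685559017
```

```bash
sleep 1; ls pics
```

```text
scene0.png
top0.png
```

```bash
python3 -c "
import cv2
a=cv2.imread('pics/scene0.png');b=cv2.imread('pics/top0.png')
cv2.imwrite('pics/s1.png',cv2.resize(a[130:330,140:405],None,fx=3,fy=3,interpolation=2))
cv2.imwrite('pics/t1.png',cv2.resize(b[140:320,150:425],None,fx=2.9,fy=2.9,interpolation=2))"
```

```text
(no output)
```

View pics/s1.png

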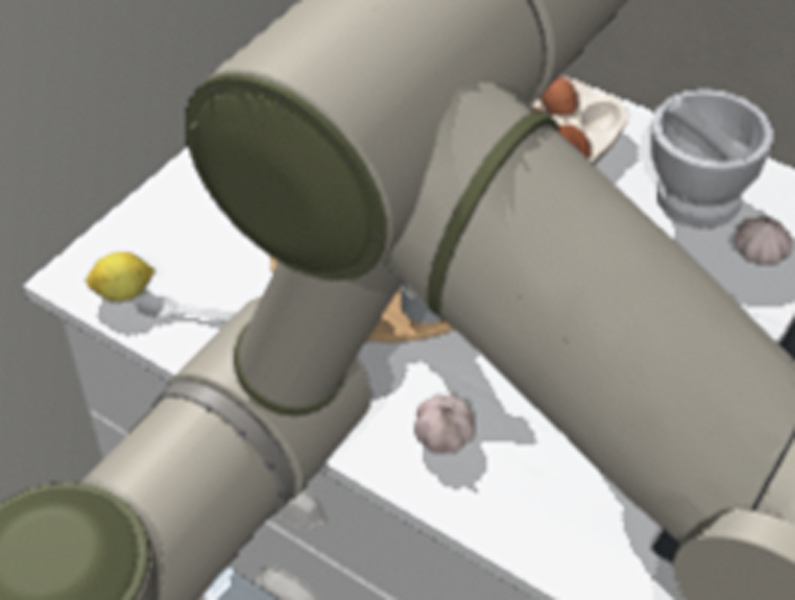

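View pics/t1.png

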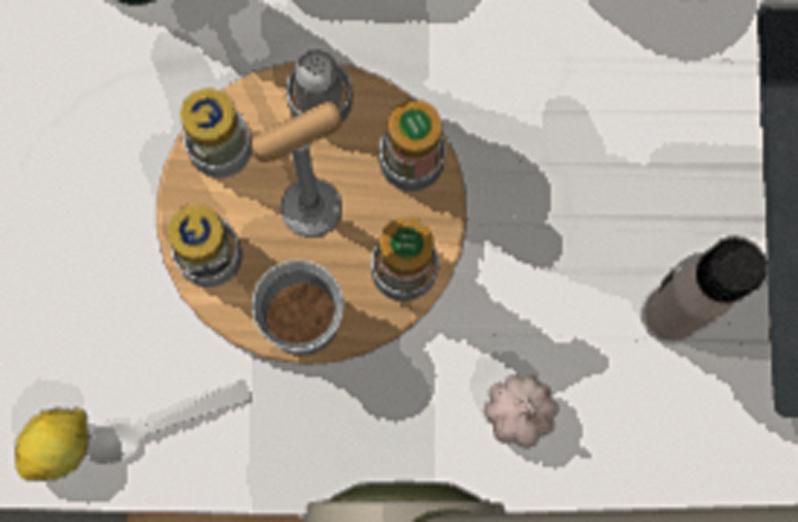

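The scene view (s1) is mostly blocked by the arm. It shows only the garlic, at about (290,273), the lemon at (180,220), and the mortar and eggs behind. The top view (t1) shows the carousel, with the empty well at about (253,246), the shaker at the back at about (259,166), the handle at about (252,185), and the mill cap at about (402,231) beside a dark block on the right. Next I'll measure from the top view.

Run:
```python
from h import *
np.set_printoptions(precision=4,suppress=True)
f=lambda x,y:(150+x/2.9,140+y/2.9)
cap=atz("top",f(732,262),.223); print("cap",cap)
print("mill base centre guess err", (np.array(proj("top",[cap[0],cap[1],0]))-[150,140])*2.9)
im=cv2.imread("pics/top0.png")
# turntable ellipse from wood colour mask
o=[o for o in imaging.outline_of("top","carousel")+imaging.outline_of("top","mill_well")if o["pixels"].sum()>4000]
print(len(o))
if o:
    m=o[0]["pixels"].astype(np.uint8);c,_=cv2.findContours(m,0,1);h=cv2.convexHull(max(c,key=len))
    pts=np.array([atz("top",p[0],.020)[:2] for p in h]);
    A=np.c_[2*pts,np.ones(len(pts))];s=np.linalg.lstsq(A,(pts**2).sum(1),rcond=None)[0]; print("centre fit",s[:2],np.sqrt(s[2]+s[:2]@s[:2]))
hc=[atz("top",f(x,y),.258) for x,y in((258,148),(338,113))]
print("handle ends",hc,(hc[0]+hc[1])/2)
print("well rim",atz("top",f(298,306),.088),"shaker cap",atz("top",f(318,66),.112))
print("post foot",atz("top",f(312,212),.03))
print("dark block edge z0",[atz("top",f(x,y),0) for x,y in((765,10),(780,410))])
```

```text
cap [ 0.4482 -0.2101  0.223 ]
mill base centre guess err [664.5904 312.7868]
1
centre fit [0.5269 0.0842] 0.12742848457010195
handle ends [array([0.5109, 0.1079, 0.258 ]), array([0.536, 0.056, 0.258])] [0.5234 0.0819 0.258 ]
well rim [0.4335 0.0879 0.088 ] shaker cap [0.618  0.0773 0.112 ]
post foot [0.5205 0.0824 0.03  ]
dark block edge z0 [array([ 0.7157, -0.3038,  0.    ]), array([ 0.3702, -0.3022,  0.    ])]
```

The mill is at about (0.448,-0.210), the turning axis at (0.525,0.083), and the well at about (0.434,0.088), a 91 mm radius, which matches the text. The handle grip axis is at about 27° and the shaker at about -3°. I'll lift and move towards the mill, then look from both cameras.

```bash
python3 -m handwheel '{"slide":[[0,0,45],[0,0,90],[20,20,115],[50,50,115],[80,80,115]],"rot":[[0,0,0.14],[0,0,0.28],[0,0,0.42],[0,0,0.56],[0,0,0.7]],"grip":[0,0,0,0,0]}'; python3 -m handwheel '{"slide":[[30,30,0],[60,60,0],[90,90,0],[120,120,0],[150,150,0]],"rot":[[0,0,0.13],[0,0,0.26],[0,0,0.39],[0,0,0.52],[0,0,0.639]],"grip":[0,0,0,0,0]}'
python3 - <<'E'
from h import *
a=shot("scene","s2.png");b=shot("top","t2.png")
cv2.imwrite('pics/c2.png',cv2.cvtColor(np.hstack([cv2.resize(a[60:330,130:430],(400,360)),cv2.resize(b[130:330,150:450],(400,267)) if 0 else cv2.resize(b[90:360,150:450],(400,360))]),4))
E
```

```text
clock: 1.7
ee_pos: [0.2069, -0.4545, 0.3543]
ee_rot: [3.14, 0.001, 0.936]
contact_force: [0.4, 0.4, -0.6]
finger_gap: 0.0881
grip_force: 0.0
clock: 2.2
ee_pos: [0.3573, -0.3038, 0.3539]
ee_rot: [3.141, 0.0, 1.576]
contact_force: [0.2, -0.4, -0.1]
finger_gap: 0.0879
grip_force: 0.0
```

View pics/c2.png

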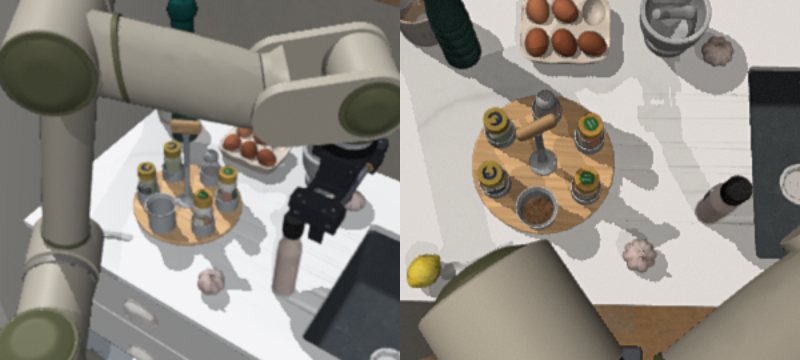

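The scene view now shows the carousel (handle at crop (186,125), empty well at (160,212)) and the mill under the gripper at (290,225). The dark block is a flat sink, so it won't get in the way. Next I'll triangulate.

Run:
```python
from h import *
np.set_printoptions(precision=4,suppress=True)
for n in("salt_mill","handle","mill_well","shaker"):
  for c in("scene","top"):
    for o in imaging.outline_of(c,n)[:2]:
        r,cc=np.nonzero(o["pixels"]); print(n,c,round(o["confidence"],2),np.round(o["xy"]),len(r),cc.min(),cc.max(),r.min(),r.max())
        k=(np.c_[cc,r]-o["xy"]); u,s,v=np.linalg.svd(k,full_matrices=False); t=k@v[0]; ends=[(np.array(o["xy"])+v[0]*q).round(1) for q in(t.min(),t.max())]; print("   mean",cc.mean().round(1),r.mean().round(1),ends)
a=cv2.imread('pics/s2.png');b=cv2.imread('pics/t2.png')
print(proj("scene",[.448,-.21,.223]),proj("scene",[.448,-.21,.0]),proj("scene",[.434,.088,.088]))
A=cv2.resize(a[150:290,220:370],(600,560),interpolation=2)
cv2.imwrite('pics/c3.png',A)
```

```text
salt_mill scene 0.96 [345. 253.] 1074 334 358 221 283
   mean 346.0 253.3 [array([349.7, 221.6]), array([340.2, 282.9])]
salt_mill top 0.7 [391. 239.] 948 371 413 221 259
   mean 392.0 239.9 [array([410.3, 224.3]), array([371.8, 252.4])]
handle scene 0.73 [271. 157.] 250 258 280 150 163
   mean 269.0 155.9 [array([257.6, 154.4]), array([280.1, 158.3])]
handle top 0.68 [249. 185.] 349 237 267 175 195
   mean 251.8 185.3 [array([267., 178.]), array([236.4, 190.6])]
mill_well scene 0.65 [266. 213.] 3282 229 311 150 244
   mean 267.8 211.2 [array([270.3, 150.4]), array([263.7, 244.1])]
mill_well top 0.94 [258. 214.] 6686 204 310 161 264
   mean 257.1 216.1 [array([266.7, 161.5]), array([250.1, 264.3])]
shaker scene 0.63 [288. 186.] 180 283 294 173 191
   mean 288.1 182.8 [array([287.2, 173.1]), array([289. , 191.2])]
shaker top 0.66 [257. 169.] 283 251 268 157 177
   mean 259.1 167.4 [array([262.5, 158.2]), array([253.4, 176.7])]
[350.4114 221.0067] [341.3597 275.1528] [251.2245 212.9247]
```

View pics/c3.png

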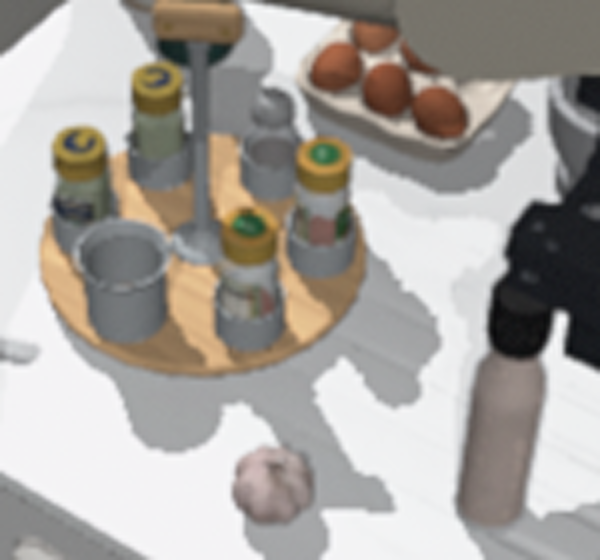

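The enlarged scene view shows the empty well rim centred at about (251,212), which matches the projection (251.2,212.9). The mill is upright with its base at about (343,281), the handle is at about (270,155), and the shaker at about (288,183). I'll refine the mill and handle with a model fit.

```bash
cat >> h.py <<'E'
def circ(c,r,z,n=40):
    a=np.linspace(0,2*np.pi,n); return [[c[0]+r*np.cos(t),c[1]+r*np.sin(t),z] for t in a]
def render(cam,parts):
    m=np.zeros((1680,2240),np.uint8)
    for P in parts:
        h=cv2.convexHull(np.array([proj(cam,p) for p in P],np.float32)); cv2.fillConvexPoly(m,np.round(h*4+1.5).astype(np.int32),255)
    return cv2.resize(m,(560,420),interpolation=cv2.INTER_AREA)/255.
def millparts(x,y,z): c=(x,y); return [circ(c,.026,z)+circ(c,.026,z+.17)+circ(c,.02,z+.178),circ(c,.02,z+.178)+circ(c,.02,z+.223)]
def handleparts(x,y,z,a):
    u=np.array([np.cos(a),np.sin(a),0]);v=np.array([-u[1],u[0],0])  # u: thickness axis
    return [[np.array([x,y,z])+u*i*.0085+v*j*.032+np.array([0,0,k*.015]) for i in(-1,1) for j in(-1,1) for k in(-1,1)]]
def fit(parts,x0,masks,step):
    from scipy.optimize import minimize
    f=lambda x:sum(((render(c,parts(*x))-m)**2).sum() for c,m in masks.items())
    x0=np.array(x0,float); S=np.vstack([x0]+[x0+np.eye(len(x0))[i]*step[i] for i in range(len(x0))])
    r=minimize(f,x0,method="Nelder-Mead",options=dict(initial_simplex=S,maxiter=150,xatol=2e-4,fatol=.5)); return r.x,r.fun
def ol(cam,n,near):
    L=imaging.outline_of(cam,n); return min(L,key=lambda o:np.hypot(*(np.array(o["xy"])-near)))["pixels"].astype(float)
E
python3 - <<'E'
from h import *
np.set_printoptions(precision=4,suppress=True)
M={"scene":ol("scene","salt_mill",(345,253)),"top":ol("top","salt_mill",(391,239))}
for m in(M,{"top":M["top"]}): print("mill",fit(millparts,[.448,-.21,0],m,[.005,.005,.01]))
H={"scene":ol("scene","handle",(270,156)),"top":ol("top","handle",(251,185))}
for m in(H,{"top":H["top"]}): print("handle",fit(handleparts,[.524,.083,.243,.45],m,[.005,.005,.01,.1]))
print("tri handle",tri((269,155.9),(251.8,185.3)))
E
```

```text
Traceback (most recent call last):
  File "h.py", line 33, in fit
    r=minimize(f,x0,method="Nelder-Mead",options=dict(initial_simplex=S,maxiter=150,xatol=2e-4,fatol=.5)); return r.x,r.fun
  File "h.py", line 31, in <lambda>
    f=lambda x:sum(((render(c,parts(*x))-m)**2).sum() for c,m in masks.items())
               ~~~^^^^^^^^^^^^^^^^^^^^^^^^^^^^^^^^^^^^^^^^^^^^^^^^^^^^^^^^^^^^^
  File "h.py", line 31, in <genexpr>
    f=lambda x:sum(((render(c,parts(*x))-m)**2).sum() for c,m in masks.items())
                     ~~~~~~^^^^^^^^^^^^^
  File "h.py", line 23, in render
    h=cv2.convexHull(np.array([proj(cam,p) for p in P],np.float32)); cv2.fillConvexPoly(m,np.round(h*4+1.5).astype(np.int32),255)
                               ~~~~^^^^^^^
  File "h.py", line 4, in proj
    c=imaging.camera_info(cam); p=np.array(c["R"])@np.array(X,float)+np.array(c["t"]).ravel()
ValueError: time passes only in moves, steps and waits
```

```bash
sed -i 's/imaging.camera_info(/info(/; ' h.py; sed -i '2a import functools\n@functools.lru_cache\ndef info(c): return imaging.camera_info(c)' h.py
python3 - <<'E'
from h import *
np.set_printoptions(precision=4,suppress=True)
M={"scene":ol("scene","salt_mill",(345,253)),"top":ol("top","salt_mill",(391,239))}
for m in(M,{"top":M["top"]}): print("mill",fit(millparts,[.448,-.21,0],m,[.005,.005,.01]))
H={"scene":ol("scene","handle",(270,156)),"top":ol("top","handle",(251,185))}
for m in(H,{"top":H["top"]}): print("handle",fit(handleparts,[.524,.083,.243,.45],m,[.005,.005,.01,.1]))
print("tri handle",tri((269,155.9),(251.8,185.3)))
print(status.sense()["clock"])
E
```

```text
mill (array([ 0.4478, -0.2132, -0.0077]), np.float64(250.22778931180315))
mill (array([ 0.4562, -0.2251, -0.0495]), np.float64(46.27577085736256))
handle (array([0.5283, 0.0858, 0.2358, 0.4793]), np.float64(113.82751249519416))
handle (array([0.5262, 0.084 , 0.2428, 0.4324]), np.float64(70.16207612456748))
tri handle (array([0.5275, 0.086 , 0.2385]), [np.float64(0.0012880210533507356), np.float64(0.001288021053350886)])
3.0
```

The mill is at (0.448,-0.212) with its top at about 0.22. The axis is at (0.527,0.0845) and the handle height of about 0.24 agrees. Now the approach, then the grip.

```bash
python3 -m handwheel '{"slide":[[30,30,0],[60,60,0],[91,92,-20],[91,92,-60],[91,92,-90]],"rot":[[0,0,0],[0,0,0],[0,0,0],[0,0,0],[0,0,0]],"grip":[0,0,0,0,0]}'; python3 -m handwheel '{"slide":[[0,0,-30],[0,0,-60],[0,0,-76],[0,0,-76],[0,0,-76]],"rot":[[0,0,0],[0,0,0],[0,0,0],[0,0,0],[0,0,0]],"grip":[0,0,0,0,0.6]}' 40;  python3 -m handwheel '{"slide":[[0,0,0],[0,0,0],[0,0,0],[0,0,0],[0,0,0]],"rot":[[0,0,0],[0,0,0],[0,0,0],[0,0,0],[0,0,0]],"grip":[1,1,1,1,1]}' 40
```

```text
clock: 3.5
ee_pos: [0.4477, -0.2119, 0.2619]
ee_rot: [-3.141, -0.001, 1.573]
contact_force: [-0.5, 0.4, -0.1]
finger_gap: 0.0881
grip_force: 0.0
clock: 4.0
ee_pos: [0.4476, -0.2135, 0.1884]
ee_rot: [3.141, 0.0, 1.571]
contact_force: [-0.5, -0.6, -0.3]
finger_gap: 0.0822
grip_force: 0.0
clock: 4.5
ee_pos: [0.4474, -0.2133, 0.1879]
ee_rot: [3.141, 0.0, 1.571]
contact_force: [-0.2, -0.6, -0.5]
finger_gap: 0.0427
grip_force: 0.0
```

```bash
python3 -m handwheel '{"slide":[[0,0,0],[0,0,0],[0,0,10],[0,0,30],[0,0,60]],"rot":[[0,0,0],[0,0,0],[0,0,0],[0,0,0],[0,0,0]],"grip":[1,1,1,1,1]}' 40;  python3 -m handwheel '{"slide":[[0,0,30],[0,0,60],[0,0,90],[0,20,90],[0,45,90]],"rot":[[0,0,0],[0,0,0],[0,0,0],[0,0,0.1],[0,0,0.22]],"grip":[1,1,1,1,1]}'
```

```text
clock: 5.0
ee_pos: [0.4467, -0.2127, 0.2474]
ee_rot: [-3.138, -0.003, 1.571]
contact_force: [1.3, 0.6, -3.6]
finger_gap: 0.0386
grip_force: 39.7
clock: 5.5
ee_pos: [0.4472, -0.1681, 0.3384]
ee_rot: [3.141, 0.0, 1.794]
contact_force: [-0.3, 0.5, -4.9]
finger_gap: 0.0386
grip_force: 39.7
```

The mill is lifted (about 4.9 N), so I'll carry it to above the well.

```bash
python3 -m handwheel '{"slide":[[-1,25,0],[-3,55,0],[-4,85,0],[-6,115,0],[-7,145,0]],"rot":[[0,0,0.13],[0,0,0.27],[0,0,0.41],[0,0,0.55],[0,0,0.69]],"grip":[1,1,1,1,1]}';  python3 -m handwheel '{"slide":[[-1,30,0],[-3,60,0],[-5,85,0],[-6,103,0],[-6,111,0]],"rot":[[0,0,0.14],[0,0,0.28],[0,0,0.42],[0,0,0.56],[0,0,0.66]],"grip":[1,1,1,1,1]}'
python3 -m handwheel '{"slide":[[0,0,0],[0,0,-20],[0,0,-40]],"rot":[[0,0,0],[0,0,0],[0,0,0]],"grip":[1,1,1]}'
python3 - <<'E'
from h import *
np.set_printoptions(precision=4,suppress=True)
a=shot("scene","s4.png");b=shot("top","t4.png")
for c,z in(("scene",.088),("top",.088)): print(c,proj(c,[.434,.088,.088]))
p=status.sense()["ee_pos"];print(p,proj("scene",[p[0],p[1],p[2]-.1879]),proj("top",[p[0],p[1],p[2]-.1879]))
cv2.imwrite('pics/c4.png',np.hstack([cv2.resize(cv2.cvtColor(a,4)[160:280,210:310],(400,480),interpolation=2),cv2.resize(cv2.cvtColor(b,4)[150:270,200:300],(400,480),interpolation=2)]))
E
```

```text
clock: 6.0
ee_pos: [0.4397, -0.0219, 0.3379]
ee_rot: [-3.141, -0.001, 2.486]
contact_force: [0.5, -0.3, -3.9]
finger_gap: 0.0387
grip_force: 39.7
clock: 6.5
ee_pos: [0.4337, 0.0893, 0.3379]
ee_rot: [3.141, -0.001, -3.135]
contact_force: [-0.2, 0.2, -4.5]
finger_gap: 0.0386
grip_force: 39.7
clock: 6.8
ee_pos: [0.4343, 0.0873, 0.2975]
ee_rot: [-3.141, 0.001, 3.137]
contact_force: [0.6, -0.9, -3.9]
finger_gap: 0.0387
grip_force: 39.7
scene [251.2245 212.9247]
top [252.7238 245.2729]
[0.4333 0.0873 0.2959] [250.9755 208.3672] [252.5693 244.1318]
```

View pics/c4.png

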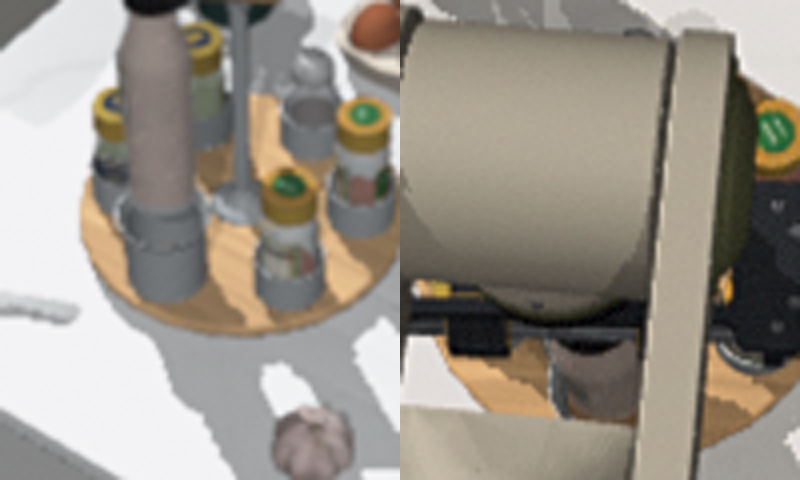

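The view shows the mill bottom just above the well, at crop (160,205), with the rim spanning 116–207. It is centred within about 1 mm. I'll triangulate the rim as a check.

```bash
python3 -c "
from h import *
print(tri((250.75,212.25),(252.6,245.9)),tri((250.4,212.25),(252.6,245.9)))"; python3 -m handwheel '{"slide":[[0,0,-6],[0,0,-12],[0,0,-18],[0,0,-24],[0,0,-30]],"rot":[[0,0,0],[0,0,0],[0,0,0],[0,0,0],[0,0,0]],"grip":[1,1,1,1,1]}'
```

```text
(array([0.43188358, 0.08792213, 0.09270377]), [np.float64(4.44776118294398e-05), np.float64(4.4477611829349135e-05)]) (array([0.43149616, 0.08826629, 0.09295517]), [np.float64(0.0004541298685790766), np.float64(0.0004541298685791251)])
clock: 7.4
ee_pos: [0.4344, 0.0877, 0.2674]
ee_rot: [-3.142, 0.0, 3.141]
contact_force: [0.4, 0.4, -4.5]
finger_gap: 0.0386
grip_force: 39.7
```

```bash
python3 -m handwheel '{"slide":[[-1,0,-4],[-1,0,-8],[-1,0,-12],[-1,0,-16],[-1,0,-20]],"rot":[[0,0,0],[0,0,0],[0,0,0],[0,0,0],[0,0,0]],"grip":[1,1,1,1,1]}'; python3 -c "
from rig import status
s=status.sense();print(s['contact_force'],s['torque'])"
```

```text
clock: 7.9
ee_pos: [0.4334, 0.0877, 0.2475]
ee_rot: [-3.142, 0.0, 3.141]
contact_force: [0.0, -0.9, -4.1]
finger_gap: 0.0387
grip_force: 39.7
[ 0.01324111 -0.87681953 -4.10324134] [ 0.0303557  -0.1191988   0.00781302]
```

No contact so far, so I'll continue down.

```bash
python3 -m handwheel '{"slide":[[0,0,-5],[0,0,-10],[0,0,-15],[0,0,-20],[0,0,-25]],"rot":[[0,0,0],[0,0,0],[0,0,0],[0,0,0],[0,0,0]],"grip":[1,1,1,1,1]}';python3 -m handwheel '{"slide":[[0,0,-3],[0,0,-6],[0,0,-9],[0,0,-11],[0,0,-11]],"rot":[[0,0,0],[0,0,0],[0,0,0],[0,0,0],[0,0,0]],"grip":[1,1,1,1,1]}'
```

```text
clock: 8.4
ee_pos: [0.4333, 0.0877, 0.2223]
ee_rot: [-3.142, -0.0, 3.141]
contact_force: [1.2, 0.2, -3.9]
finger_gap: 0.0385
grip_force: 39.7
clock: 8.9
ee_pos: [0.4333, 0.0877, 0.2116]
ee_rot: [3.142, -0.0, 3.141]
contact_force: [0.2, 0.4, -4.8]
finger_gap: 0.0385
grip_force: 39.7
```

```bash
python3 -m handwheel '{"slide":[[0,0,-1],[0,0,-2],[0,0,-2.5]],"rot":[[0,0,0],[0,0,0],[0,0,0]],"grip":[1,1,1]}'
```

```text
clock: 9.2
ee_pos: [0.4339, 0.0877, 0.2098]
ee_rot: [3.142, 0.002, 3.141]
contact_force: [-0.1, 0.7, 4.7]
finger_gap: 0.0386
grip_force: 39.8
```

Seated on the floor at about the expected height. I'll release and rise.

```bash
python3 -m handwheel '{"slide":[[0,0,0],[0,0,0],[0,0,0],[0,0,0],[0,0,0]],"rot":[[0,0,0],[0,0,0],[0,0,0],[0,0,0],[0,0,0]],"grip":[0.2,0.2,0.2,0.2,0.2]}';python3 -m handwheel '{"slide":[[0,0,15],[0,0,35],[0,0,60],[0,0,85],[0,0,110]],"rot":[[0,0,0],[0,0,0],[0,0,0],[0,0,0],[0,0,0]],"grip":[0.2,0.2,0.2,0.2,0.2]}'
python3 - <<'E'
from h import *
np.set_printoptions(precision=4,suppress=True)
M={"scene":ol("scene","salt_mill",(250,190))}; 
for o in imaging.outline_of("scene","salt_mill")[:2]: print(o["confidence"],o["xy"],o["pixels"].sum())
print(fit(lambda x,y:millparts(x,y,.022),[.433,.088],M,[.004,.004]))
H={"scene":ol("scene","handle",(270,156))}
print(fit(lambda a:handleparts(.5268,.0845,.243,a),[.45],H,[.1]),H["scene"].sum())
E
```

```text
clock: 9.7
ee_pos: [0.4333, 0.0877, 0.2092]
ee_rot: [-3.142, -0.0, 3.141]
contact_force: [0.4, -0.4, 0.4]
finger_gap: 0.0705
grip_force: 0.0
clock: 10.2
ee_pos: [0.4332, 0.0877, 0.3203]
ee_rot: [-3.142, -0.0, 3.141]
contact_force: [1.0, -1.2, -0.1]
finger_gap: 0.0706
grip_force: 0.0
0.63 [247.3, 180.0] 1030
0.46 [272.0, 217.0] 2799
(array([0.5012, 0.1437]), np.float64(127.10562091503269))
(array([0.6625]), np.float64(144.20335255670898)) 152.0
```

Next I'll go over the handle, turning to yaw of about 2.04.

```bash
python3 -m handwheel '{"slide":[[20,-1,0],[40,-1,0],[60,-2,0],[80,-3,0],[93.5,-3,0]],"rot":[[0,0,-0.14],[0,0,-0.28],[0,0,-0.42],[0,0,-0.56],[0,0,-0.7]],"grip":[0.2,0.2,0.2,0.2,0.2]}';python3 -m handwheel '{"slide":[[0,0,0],[0,0,0],[0,0,0],[0,0,-20],[0,0,-40]],"rot":[[0,0,-0.14],[0,0,-0.28],[0,0,-0.4],[0,0,-0.4],[0,0,-0.4]],"grip":[0.2,0.2,0.2,0.2,0.2]}'
python3 - <<'E'
from h import *
a=shot("scene","s5.png");b=shot("top","t5.png")
cv2.imwrite('pics/c5.png',np.hstack([cv2.resize(cv2.cvtColor(a,4)[110:260,200:325],(400,480),interpolation=2),cv2.resize(cv2.cvtColor(b,4)[130:280,190:315],(400,480),interpolation=2)]))
E
```

```text
clock: 10.85
ee_pos: [0.5276, 0.0846, 0.3173]
ee_rot: [-3.14, -0.002, 2.435]
contact_force: [0.1, -1.3, 0.0]
finger_gap: 0.0705
grip_force: 0.0
clock: 11.35
ee_pos: [0.5265, 0.0847, 0.2774]
ee_rot: [-3.14, -0.001, 2.041]
contact_force: [0.3, 0.1, -0.3]
finger_gap: 0.0705
grip_force: 0.0
```

View pics/c5.png

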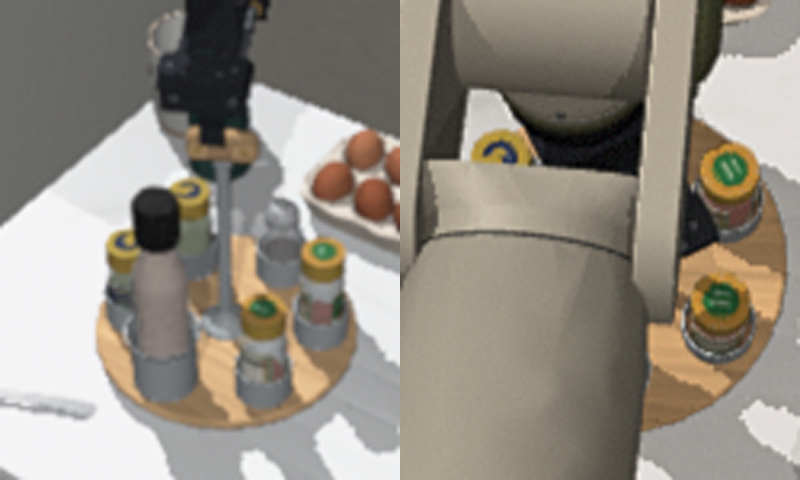

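The mill stands upright in the tall well, at crop (163,300) on the left, and the fingers straddle the handle at (222,145). I'll lower and grip.

```bash
python3 -m handwheel '{"slide":[[0,0,-20],[0,0,-40],[0,0,-51],[0,0,-51],[0,0,-51]],"rot":[[0,0,0],[0,0,0],[0,0,0],[0,0,0],[0,0,0]],"grip":[0.2,0.2,0.2,0.6,1]}' 25; python3 -m handwheel '{"slide":[[0,0,0],[0,0,0],[0,0,0],[0,0,0],[0,0,0]],"rot":[[0,0,0],[0,0,0],[0,0,0],[0,0,0],[0,0,0]],"grip":[1,1,1,1,1]}' 25; python3 -m handwheel '{"slide":[[0,0,0],[0,0,0]],"rot":[[0,0,0],[0,0,0]],"grip":[1,1]}' 25; python3 -c "
from rig import status
s=status.sense();print(s['joints'],s['contact_force'],s['torque'],s['ee_rot'])"
```

```text
clock: 11.95
ee_pos: [0.5272, 0.0847, 0.2289]
ee_rot: [3.141, 0.0, 2.041]
contact_force: [-0.1, 0.6, -0.4]
finger_gap: 0.0565
grip_force: 0.0
clock: 12.45
ee_pos: [0.5268, 0.0847, 0.2284]
ee_rot: [3.142, 0.0, 2.041]
contact_force: [-4.7, -2.2, 2.8]
finger_gap: 0.017
grip_force: 22.9
clock: 12.65
ee_pos: [0.5268, 0.0847, 0.2284]
ee_rot: [-3.142, 0.0, 2.041]
contact_force: [-1.8, -1.0, 1.9]
finger_gap: 0.0166
grip_force: 25.1
[-6.25657291e-02  3.59723826e-01  1.36143662e+00 -9.57951883e-05
  1.42042003e+00 -5.32620753e-01] [-1.81874292 -0.98875525  1.90564981] [-0.06048484  0.06339696  0.01565738] [-3.14155505e+00  8.77799958e-05  2.04086570e+00]
```

Gripped, with the handle axis at 26.9°. The shaker well is opposite the mill well, so the turn is about -3.088 rad, to yaw -1.047. q6 would end at about 2.56, which is within range. Turning gently.

```bash
python3 -m handwheel '{"slide":[[0,0,0],[0,0,0],[0,0,0],[0,0,0],[0,0,0]],"rot":[[0,0,-0.03],[0,0,-0.08],[0,0,-0.15],[0,0,-0.23],[0,0,-0.32]],"grip":[1,1,1,1,1]}' 30; python3 -m handwheel '{"slide":[[0,0,0],[0,0,0],[0,0,0],[0,0,0],[0,0,0]],"rot":[[0,0,-0.1],[0,0,-0.2],[0,0,-0.3],[0,0,-0.4],[0,0,-0.5]],"grip":[1,1,1,1,1]}' ; python3 -m handwheel '{"slide":[[0,0,0],[0,0,0],[0,0,0],[0,0,0],[0,0,0]],"rot":[[0,0,-0.1],[0,0,-0.2],[0,0,-0.3],[0,0,-0.4],[0,0,-0.5]],"grip":[1,1,1,1,1]}' ; python3 -c "
from rig import status
s=status.sense();print(s['joints'],s['torque'])"
```

```text
clock: 13.15
ee_pos: [0.5271, 0.0848, 0.2284]
ee_rot: [3.141, -0.0, 1.716]
contact_force: [1.0, 0.4, 0.1]
finger_gap: 0.0167
grip_force: 30.1
clock: 13.65
ee_pos: [0.5276, 0.0847, 0.2284]
ee_rot: [3.14, -0.001, 1.215]
contact_force: [4.6, -0.1, 0.0]
finger_gap: 0.0166
grip_force: 30.1
clock: 14.15
ee_pos: [0.528, 0.0845, 0.2284]
ee_rot: [3.139, -0.002, 0.715]
contact_force: [5.1, -2.3, 0.1]
finger_gap: 0.0168
grip_force: 30.1
[-6.28358048e-02  3.60451638e-01  1.36023318e+00 -1.84466819e-04
  1.41801312e+00  7.92905605e-01] [-0.22294316 -0.76226255  0.10352852]
```

```bash
python3 -m handwheel '{"slide":[[0,0,0],[0,0,0],[0,0,0],[0,0,0],[0,0,0]],"rot":[[0,0,-0.1],[0,0,-0.2],[0,0,-0.3],[0,0,-0.4],[0,0,-0.5]],"grip":[1,1,1,1,1]}' ; python3 -m handwheel '{"slide":[[0,0,0],[0,0,0],[0,0,0],[0,0,0],[0,0,0]],"rot":[[0,0,-0.1],[0,0,-0.2],[0,0,-0.3],[0,0,-0.4],[0,0,-0.5]],"grip":[1,1,1,1,1]}' ; python3 -m handwheel '{"slide":[[0,0,0],[0,0,0],[0,0,0],[0,0,0],[0,0,0]],"rot":[[0,0,-0.1],[0,0,-0.2],[0,0,-0.3],[0,0,-0.4],[0,0,-0.49]],"grip":[1,1,1,1,1]}'; python3 -m handwheel '{"slide":[[0,0,0],[0,0,0],[0,0,0],[0,0,0],[0,0,0]],"rot":[[0,0,-0.08],[0,0,-0.14],[0,0,-0.19],[0,0,-0.22],[0,0,-0.24]],"grip":[1,1,1,1,1]}'
```

```text
clock: 14.65
ee_pos: [0.5282, 0.084, 0.2284]
ee_rot: [3.14, -0.003, 0.215]
contact_force: [6.0, -3.5, -2.5]
finger_gap: 0.0165
grip_force: 30.1
clock: 15.15
ee_pos: [0.5282, 0.0835, 0.2284]
ee_rot: [3.14, -0.004, -0.286]
contact_force: [5.2, -6.4, -1.6]
finger_gap: 0.0169
grip_force: 30.1
clock: 15.65
ee_pos: [0.5279, 0.0832, 0.2284]
ee_rot: [3.141, -0.004, -0.776]
contact_force: [3.9, -8.6, -0.8]
finger_gap: 0.0167
grip_force: 30.1
clock: 16.15
ee_pos: [0.5278, 0.083, 0.2284]
ee_rot: [3.141, -0.004, -1.013]
contact_force: [3.4, -9.3, -1.0]
finger_gap: 0.0167
grip_force: 30.1
```

```bash
python3 -m handwheel '{"slide":[[0,0,0],[0,0,0],[0,0,0]],"rot":[[0,0,-0.02],[0,0,-0.035],[0,0,-0.035]],"grip":[1,1,1]}'
python3 - <<'E'
from h import *
np.set_printoptions(precision=4,suppress=True)
a=shot("scene","s6.png");b=shot("top","t6.png")
for c in("scene","top"):
    for n in("shaker","jar_a","salt_mill"):
        for o in imaging.outline_of(c,n)[:4]:
            r,k=np.nonzero(o["pixels"]);print(c,n,o["confidence"],o["xy"],len(r),k.min(),k.max(),r.min(),r.max())
    print(c,"expected shaker cap",proj(c,[.436,.084,.112]),proj(c,[.436,.084,.056]))
cv2.imwrite('pics/c6.png',np.hstack([cv2.resize(cv2.cvtColor(a,4)[110:260,200:325],(400,480),interpolation=2),cv2.resize(cv2.cvtColor(b,4)[130:280,190:315],(400,480),interpolation=2)]))
E
```

```text
clock: 16.45
ee_pos: [0.5277, 0.083, 0.2284]
ee_rot: [3.142, -0.004, -1.047]
contact_force: [3.2, -9.4, -0.6]
finger_gap: 0.017
grip_force: 30.1
scene shaker 0.51 [250.5, 221.0] 239 246 259 207 227
scene shaker 0.48 [300.8, 197.4] 345 293 308 186 211
scene shaker 0.23 [268.0, 213.8] 3114 229 311 165 244
scene jar_a 0.86 [259.0, 177.0] 285 252 264 165 189
scene jar_a 0.81 [237.8, 191.1] 338 233 247 181 206
scene jar_a 0.79 [302.7, 197.0] 323 294 308 186 210
scene salt_mill 0.9 [289.2, 163.0] 801 278 296 135 186
scene salt_mill 0.18 [270.5, 212.0] 3208 229 311 164 244
scene expected shaker cap [252.3834 207.2921] [253.2058 220.5451]
top jar_a 0.74 [220.3, 179.9] 169 214 230 172 184
top jar_a 0.69 [290.0, 225.6] 376 280 300 215 237
top jar_a 0.57 [289.0, 188.7] 445 282 301 173 200
top expected shaker cap [254.0194 242.6467] [255.2444 246.6616]
```

View pics/c6.png

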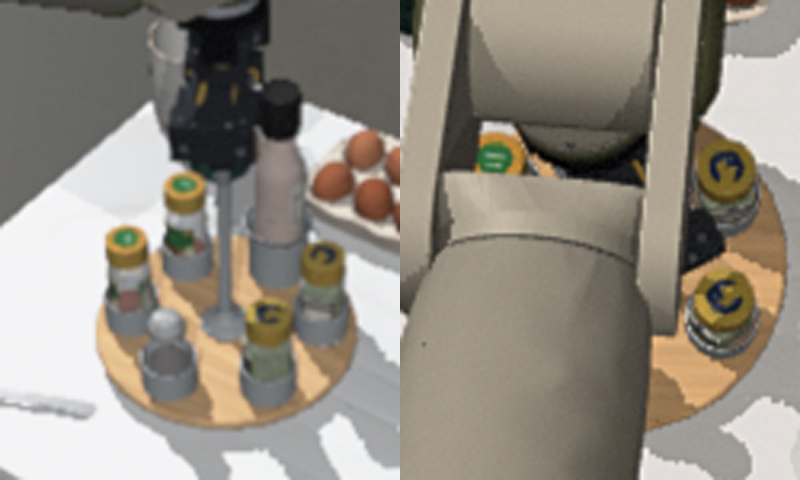

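The shaker (domed cap) is now at the front at about (252,211), and the mill is upright at the back at about (289,163). All the jars are standing. I'll check the angle against the jars' cap positions.

Run:
```python
from h import *
np.set_printoptions(precision=4,suppress=True)
ax=np.array([.5272,.0842])
for nm,uv in(("back right",(292.2,184.7)),("front right",(291.6,222.8))):
  for h in(.118,.128):
    p=atz("top",uv,h)[:2]-ax; print(nm,h,p,np.hypot(*p),np.degrees(np.arctan2(p[1],p[0])))
for uv,z in(((253.0,221),.056),((252.2,211),.100)):
    p=atz("scene",uv,z)[:2]-ax; print("shaker",p,np.hypot(*p),np.degrees(np.arctan2(p[1],p[0])))
```

```text
back right 0.118 [ 0.0393 -0.0807] 0.0898051777769666 -64.03240482852205
back right 0.128 [ 0.0364 -0.0805] 0.08835764945199313 -65.67096900181173
front right 0.118 [-0.0468 -0.0808] 0.09334446720722862 -120.0940331300378
front right 0.128 [-0.0489 -0.0805] 0.09421149878217604 -121.25981876163029
shaker [-0.093  -0.0008] 0.09300907013526138 -179.51771132508208
shaker [-0.0944 -0.0012] 0.09436095072603991 -179.24837880520943
```

The shaker measures within about 1° of straight front, inside its play. The grip is steady at 30 N, so I'm handing in.

```bash
python3 -c "
from rig import ticket
print(ticket.finish_job())"
```

```text
the job is handed in; nothing more can be done
None
```

The salt mill stands upright in its tall well and is released; the shaker measured within about 1° of straight front, the arm still grips the handle, and the job was handed in at about 17 s (no verdict was shown).

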